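# Load two relay modules into the bench test fixture and lock the hold-down

## Task

Load the two light-grey relay modules from the bench into the test fixture, one in each nest, flat and with their plug ends toward the black contact block at the back; set them down, do not drop them. Then squeeze in the release button in the side of the hold-down lever's grip and, with it held, swing the lever all the way down, and let go so that its catch locks it. Leave everything else on the bench where it is.

Things in the scene. Friction and masses are not known exactly. Their poses are not given: they have to be found in the camera images.
- module_a: relay module (one of two alike): light-grey plastic box 72 long x 38 wide x 38 mm tall, 0.12 kg, with a black plug 14 long x 20 wide x 16 mm tall standing out of the middle of one end and cooling slots in the other. Stands flat on the bench at any yaw. Origin: centre of the box's underside; x points to the plug end, z up
- module_a_mid (a point): the middle of that module's box (plug not counted), 19 mm above its underside; axes as the module's
- module_a_plug (a point): centre of the tip of that module's plug, 50 mm from the middle along the module's x
- module_b: relay module (one of two alike): light-grey plastic box 72 long x 38 wide x 38 mm tall, 0.12 kg, with a black plug 14 long x 20 wide x 16 mm tall standing out of the middle of one end and cooling slots in the other. Stands flat on the bench at any yaw. Origin: centre of the box's underside; x points to the plug end, z up
- module_b_mid (a point): the middle of that module's box (plug not counted), 19 mm above its underside; axes as the module's
- module_b_plug (a point): centre of the tip of that module's plug, 50 mm from the middle along the module's x
- fixture: test fixture fixed to the bench: flat base 210 (x) x 220 (y) x 35 mm tall with two nests side by side, a black contact block 30 mm tall along its back, and behind that the clevis (119 mm tall, with a steel index sector beside it up to 157 mm) that carries the hold-down lever. Origin: centre of the underside; x points to the back (away from the worker), y to its left, z up
- nest_left (a point): where the middle of a module belongs in the left (+y) nest, 19 mm above the nest floor (which is 35 mm above the bench); axes as the fixture's. The nest is four L-shaped corner locators 8 mm high, 4 mm clear of the box all round and open for 64 mm at the middle of the long sides; a module fits either way round and must lie with its x along the fixture's x. The nests are 100 mm apart
- nest_left_plug (a point): where the tip of the plug belongs for the left (+y) nest, 50 mm behind the nest point, 13 mm short of the contact block
- nest_right (a point): where the middle of a module belongs in the right (-y) nest, 19 mm above the nest floor (which is 35 mm above the bench); axes as the fixture's. The nest is four L-shaped corner locators 8 mm high, 4 mm clear of the box all round and open for 64 mm at the middle of the long sides; a module fits either way round and must lie with its x along the fixture's x. The nests are 100 mm apart
- nest_right_plug (a point): where the tip of the plug belongs for the right (-y) nest, 50 mm behind the nest point, 13 mm short of the contact block
- lever (a joint): hold-down lever, rad: 0 = level and fully down over the modules, 1.62 = upright and open (start). Its hinge runs along the fixture's y through lever_pivot; stiff, it stays where it is left (about 2 N at the grip moves it). A spring catch holds it at both ends and lets it move only while the release button is in; it locks again by itself at under 0.04 rad when the button is let out
- lever_pivot (a point): the lever's hinge axis, 97 mm above the bench, 75 mm behind the fixture's origin; axes as the fixture's
- lever_grip (a point): centre of the lever's grip beside the button, 190 mm from the hinge axis; rises straight up from the hinge when open, points to the fixture's -x when down. The grip is a black bar 66 mm long, 24 mm wide (along the fixture's y), 26 mm thick, ending 25 mm beyond this point; a cross-bar 136 mm wide with two rubber pads lies 80 mm nearer the hinge
- release (a joint): release button, m: 0 = out, 0.008 = pressed flush. A round steel button 20 mm across in the grip's left (+y) side at lever_grip, standing out 8.5 mm, so the grip is 32 mm across with the button out and 24.5 mm with it in; about 7 N presses it fully in, along the fixture's -y. Pinching the grip across its width presses it. The catch lets go only when it is almost fully in (6 to 7 mm)
- flux_bottle: not to be moved: white squeeze bottle with a thin spout, 42 mm across, 128 mm tall; origin at the centre of its underside
- solder_spool: not to be moved: spool of solder standing on end, 60 mm across, 52 mm tall; origin at the centre of its underside
- multimeter: not to be moved: multimeter lying flat, 150 x 74 x 42 mm; origin at the centre of its underside
- battery_holder: not to be moved: battery holder with four cells, 66 x 62 x 17 mm; origin at the centre of its underside
- screwdriver: not to be moved: screwdriver lying flat, 170 mm long

How it is judged:
By the outcome, as a careful person would: the job done as asked, in the order asked, and still so for the second after the job is handed in, with the robot touching nothing.
It also fails if it takes over 72 s, if anything falls off the work surface, if the arm or the gripper's body presses on something with over 40 N, if the wrist force passes 120 N, or if a joint passes its speed limit or range.

## Robot

A 6-joint arm with a two-finger parallel gripper is mounted at the origin on the work surface. World frame = base frame: x ahead of the robot, y to its left, z up, the work surface at z = 0. Lengths are in m, angles in rad, forces in N, time in s.
With the tool pointing down it reaches from about 0.275 to 0.75 m from the base axis. Payload 10.2 kg.
Tool frame: the origin (TCP) lies at the very end of the fingers, on their centre line; the grasp point (between the pads) lies r.hold_point_z behind it (r.hold_point_z is the distance from the TCP to the grasp point, in m); z points along the fingers, y is the line along which they close (so a half turn about z gives the same grasp; the last joint's range is limited). The gripper opens to 88 mm and grips with 3 to 60 N. Pads are 18 mm wide; open, the fingers measure 123 mm over their backs; the gripper's body (75 mm by 187 mm) begins 45 mm behind the grasp point.
Start: joints at [-0.223, 0.313, 1.498, -0, 1.331, -0.223], TCP at [0.525, -0, 0.239] pointing down, gripper open.
Joint ranges: [-2.94, 2.94], [-0.97, 2.17], [0.19, 2.56], [-1.23, 4.37], [0.02, 3.11], [-2.88, 2.88]. Speed limits (rad/s): [2.39, 2.39, 3.01, 3.14, 3.14, 3.14].

## Interface

Orientations are given as a unit quaternion [w, x, y, z].
In Python, from workcell import r, cams, ticket gives the robot as it stands.
- The arm moves only by the shell command python3 -m jog 'ROWS' [OPENING]. ROWS is JSON, a list of rows, each a list of 2 entries, a list of its own where there are three numbers: the shift along the tool's x, y, z each as a share of 15 cm, from -1 to 1, then the turn, a rotation vector about the tool's x, y, z each as a share of 90 degrees, from -1 to 1. A call has exactly 10 rows; each row is the pose to reach, as a shift and turn from the pose commanded when the call began, along the tool's axes at that moment; what a row does not reach only later rows make up. A row lasts 1/12 s, in which the tool goes at most 41.7 mm and 7.16 degrees, less where a joint would pass 70% of its speed; a pose out of reach is approached as far as the arm can. A call with a number of a shift or a turn outside -1 to 1 is refused whole. A call with a gripper value outside its range is refused whole. OPENING is the gripper command: -1 is shut, 1 is fully open, values between are in proportion, set as the call begins (- or left out, the last holds). The fingers move at their own pace and stop on an object; the grip force is fixed at half the most. Time passes only in rows, so rows that repeat a pose let the fingers close, or fill a call up. It gives the time, the measured TCP pose, the force, the opening and the grip force at its end, in the units of the state.
- r.sense(): the state, without advancing time (a new reading comes with each control period).
- cams.read_camera(name): name is "scene" or "side" or "wrist"; returns a dict with "img" (420x560x3 uint8, red, green, blue), "z_map" (420x560 float32, m along the optical axis (not along the pixel's ray), 0 where there is no reading), "camera_matrix" (3x3 intrinsics, pixels), "T" (4x4, takes a point from camera to world coordinates). Camera axes: x right, y down, z forward; pixel columns grow to the right and rows downward; lengths in m; the calibration is good to about 2 mm. The wrist camera is an equidistant fisheye: a pixel r from the principal point sees the ray r / f radians off the axis. A picture is of the moment at which its call begins.
- ticket.job_done(): hands the job in; it is judged then, once.
Trained networks look in a picture, given as the dict that the camera call returned (one of the last four; its "shot" number tells which), for a name from the list of things; names that differ only in an ending like _2 or _b are one class to them, and where a whole thing is asked for, a point or a joint stands for the part that bears it (a point fixed in the world has none). Each returns a list of dicts, best first, with "conf" (0 to 1); they miss things now and then, are a little off and sometimes report something else, mostly with a low value. They report only what shows in the picture. A call takes as long as a camera call.
- cams.regions_of(picture, query): "pixels" (420x560 bool, what is visible of it) and "extent" ([left, top, right, bottom] in pixels, round what is visible of it).
- cams.tip_of(picture, query): "at" ([column, row] in pixels: a listed point, or the origin of a listed thing).
The state is a dict: "time_s": time; "joint_pos": joint angles; "dq": joint speeds; "joint_efforts": joint torques, N m; "ee_pos": TCP position; "tcp_rot": TCP orientation; "ft_force": force on the tool from outside, world axes, zero at the start; "ft_torque": the same for the moment, N m; "gripper_width": finger opening in m; "grip_force": force on a finger pad.
Only numpy, scipy, OpenCV 4.12 (cv2) and the standard library are available. Lean on these libraries where they do the work, as an engineer would, in place of code of your own. Each camera call takes 0.05 s, during which the arm holds its last target. There are 200 camera calls.

## Working session

There is one attempt and no reset: what is moved stays moved. The work goes in short steps, Python scripts to look and compute and a shell command to move; the robot and the scene stay as the last step left them, time stands still between calls to the robot, and variables do not carry over. Pictures are saved under pics/ and viewed, at most 11 in all, crops included, and the job is handed in when it is done.

```bash
mkdir -p pics; ls; cat > h.py <<'E'
import numpy as np, cv2
from workcell import r, cams, ticket
from scipy.spatial.transform import Rotation as R
def pt(p,uv,wrist=False):
    u,v=int(round(uv[0])),int(round(uv[1])); z=p["z_map"][max(v-1,0):v+2,max(u-1,0):u+2]; z=z[z>0]
    if len(z)==0: return None
    z=np.median(z);K=p["camera_matrix"]
    x,y=(uv[0]-K[0,2])/K[0,0],(uv[1]-K[1,2])/K[1,1]
    return (p["T"]@[x*z,y*z,z,1])[:3]
def cloud(p,mask):
    v,u=np.nonzero(mask&(p["z_map"]>0)); z=p["z_map"][v,u];K=p["camera_matrix"]
    return (np.c_[(u-K[0,2])/K[0,0]*z,(v-K[1,2])/K[1,1]*z,z]@p["T"][:3,:3].T)+p["T"][:3,3]
def save(p,n): cv2.imwrite(f"pics/{n}.png",p["img"][:,:,::-1])
E
python3 - <<'E'
from h import *
np.set_printoptions(precision=3,suppress=True)
print(r.hold_point_z, r.sense())
P={}
for n in ("scene","side"):
    p=P[n]=cams.read_camera(n); print(n,p["T"].tolist(),p["camera_matrix"][0])
    for q in ("module_a","flux_bottle","solder_spool","multimeter","battery_holder","screwdriver","fixture"):
        for d in cams.regions_of(p,q)[:3]:
            c=cloud(p,d["pixels"]); print(q,round(d["conf"],2),d["extent"],c.mean(0),c.min(0),c.max(0))
    for q in ("module_a_mid","module_a_plug","nest_left","nest_right","nest_left_plug","nest_right_plug","lever_pivot","lever_grip"):
        for d in cams.tip_of(p,q)[:3]: print(q,round(d["conf"],2),d["at"],pt(p,d["at"]))
cv2.imwrite("pics/a.png",np.vstack([P["scene"]["img"],P["side"]["img"]])[:,:,::-1] if 0 else P["scene"]["img"][:,:,::-1]); save(P["side"],"b")
E
```

```text
pics
0.0187 {'time_s': 0.0, 'joint_pos': array([-0.223,  0.313,  1.498, -0.   ,  1.331, -0.223]), 'dq': array([ 0.   , -0.001,  0.001,  0.   ,  0.001, -0.002]), 'joint_efforts': array([ -0.   , -40.222, -25.226,   0.069,   0.035,  -0.   ]), 'ee_pos': array([0.525, 0.   , 0.238]), 'tcp_rot': array([-0.001,  0.707,  0.707, -0.   ]), 'ft_force': array([-0.257, -0.428, -0.275]), 'ft_torque': array([ 0.046,  0.036, -0.006]), 'grip_force': 0.0, 'gripper_width': 0.08802280845745875}
scene [[-0.7393992188873211, 0.49243777684499423, -0.45912289318305505, 1.084978301327647], [0.6730700462229726, 0.5241451454748223, -0.5217744525679489, 0.644462325178393], [-0.016294415798820894, -0.6948214896008449, -0.7189976283706631, 1.007135294409198], [0.0, 0.0, 0.0, 1.0]] [495.508   0.    274.373]
module_a 0.84 [322.2, 303.8, 363.6, 326.1] [0.574 0.288 0.031] [ 0.514  0.24  -0.   ] [0.607 0.325 0.043]
flux_bottle 0.55 [176.2, 161.7, 193.7, 198.6] [ 0.597 -0.293  0.056] [ 0.526 -0.421 -0.002] [ 0.614 -0.278  0.123]
solder_spool 0.8 [373.4, 264.2, 398.7, 298.5] [0.429 0.295 0.038] [ 0.354  0.259 -0.002] [
[... 2512 characters left out ...]
ver 0.72 [226.8, 259.8, 254.4, 284.9] [ 0.39  -0.093  0.02 ] [ 0.373 -0.126 -0.   ] [ 0.419 -0.031  0.029]
fixture 0.91 [258.2, 130.1, 366.3, 280.3] [ 0.6   -0.067  0.07 ] [ 0.472 -0.174 -0.228] [1.378 1.107 0.314]
module_a_mid 0.63 [256.0, 187.2] [0.564 0.272 0.039]
module_a_plug 0.58 [268.9, 195.0] [0.599 0.249 0.017]
nest_left 0.57 [287.2, 225.5] [0.562 0.027 0.038]
nest_right 0.63 [308.5, 246.6] [ 0.569 -0.086  0.039]
nest_right_plug 0.67 [243.9, 171.7] [0.587 0.453 0.012]
nest_right_plug 0.56 [322.9, 242.0] [ 0.613 -0.079  0.038]
lever_pivot 0.82 [335.2, 216.7] [ 0.647 -0.072  0.101]
lever_grip 0.74 [346.9, 142.9] [ 0.661 -0.069  0.293]
lever_grip 0.52 [309.0, 221.6] [0.623 0.02  0.042]
```

View pics/a.png

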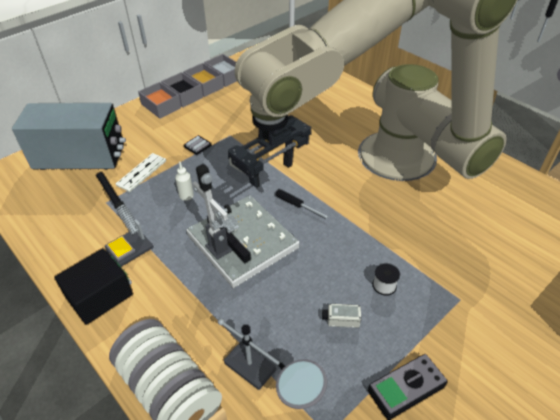

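View pics/b.png

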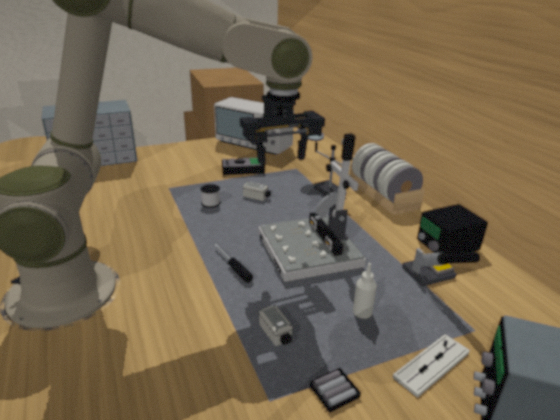

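```bash
cat >> h.py <<'E'
def onplane(p,uv,z):
    K=p["camera_matrix"];d=p["T"][:3,:3]@[(uv[0]-K[0,2])/K[0,0],(uv[1]-K[1,2])/K[1,1],1];o=p["T"][:3,3]
    return o+d*(z-o[2])/d[2]
def rect(c):
    (x,y),(w,h),a=cv2.minAreaRect(c[:,:2].astype(np.float32)); 
    if w<h: a+=90;w,h=h,w
    return np.round([x,y,w,h,a],4)
E
python3 - <<'E'
from h import *
np.set_printoptions(precision=4,suppress=True)
A=[]
for n in ("scene","side"):
    p=cams.read_camera(n); c=cloud(p,np.ones((420,560),bool)); A.append(c)
    for q,z in (("nest_left",.054),("nest_right",.054),("nest_left_plug",.054),("nest_right_plug",.054),("lever_pivot",.097),("lever_grip",.287),("module_a_mid",.019),("module_a_plug",.019)):
        for d in cams.tip_of(p,q)[:2]: print(n,q,round(d["conf"],2),onplane(p,d["at"],z)[:2])
def box(c,cx,cy,rr,z0,z1): return c[(np.hypot(c[:,0]-cx,c[:,1]-cy)<rr)&(c[:,2]>z0)&(c[:,2]<z1)]
for n,c in zip(("scene","side"),A):
    for nm,a in (("A",(.575,.275,.08,.034,.045)),("B",(.39,-.30,.08,.034,.045)),("Fix",(.575,-.06,.17,.03,.039))):
        b=box(c,*a)
        if len(b)>10: print(n,nm,len(b),rect(b),b.mean(0))
c=np.vstack(A); b=box(c,.575,-.06,.17,.03,.039); print("both",rect(b))
b=box(c,.66,-.06,.1,.2,.33);print("lever",rect(b),b.mean(0)); b=box(c,.66,-.06,.1,.28,.33);print("grip",len(b),rect(b),b.mean(0),b.max(0))
E
```

```text
scene nest_left 0.98 [ 0.555  -0.0055]
scene nest_right 0.62 [ 0.5576 -0.0933]
scene nest_right 0.17 [0.6222 0.4883]
scene nest_left_plug 0.81 [0.6039 0.0034]
scene nest_right_plug 0.76 [ 0.6023 -0.094 ]
scene nest_right_plug 0.64 [ 0.5516 -0.1013]
scene lever_pivot 0.83 [ 0.6608 -0.0578]
scene lever_grip 0.85 [ 0.6693 -0.0624]
scene module_a_mid 0.86 [0.5634 0.2946]
scene module_a_mid 0.22 [ 0.5389 -0.0229]
scene module_a_plug 0.76 [0.6022 0.2452]
side nest_left 0.73 [0.5626 0.3697]
side nest_left 0.6 [0.5451 0.0136]
side nest_right 0.94 [ 0.5545 -0.0959]
side nest_left_plug 0.64 [ 0.6082 -0.0107]
side nest_left_plug 0.4 [ 0.3868 -0.3263]
side nest_right_plug 0.61 [ 0.6066 -0.0867]
side lever_pivot 0.96 [ 0.6632 -0.0659]
side lever_grip 0.89 [ 0.6665 -0.0561]
side lever_grip 0.19 [ 0.392  -0.3471]
side module_a_mid 0.59 [0.5669 0.2935]
scene A 469 [  0.5666   0.2879   0.071    0.041  133.846 ] [0.5675 0.288  0.0385]
scene Fix 3269 [ 0.5877 -0.0508  0.2208  0.2131 85.809 ] [ 0.5818 -0.0324  0.0351]
side A 153 [  0.5636   0.2839   0.0728   0.0415 130.3051] [0.5644 0.2801 0.0393]
side B 516 [ 0.3931 -0.2907  0.0741  0.0383 96.3051] [ 0.3924 -0.2938  0.039 ]
side Fix 2843 [ 0.5849 -0.0544  0.2229  0.2071 85.5119] [ 0.5639 -0.0749  0.0359]
both [ 0.5875 -0.0533  0.2257  0.2131 85.8295]
lever [  0.6465  -0.0429   0.1549   0.1062 126.7839] [ 0.6473 -0.0481  0.2613]
grip 810 [  0.6281  -0.038    0.1192   0.0727 132.6774] [ 0.6339 -0.0395  0.3065] [0.6831 0.0272 0.33  ]
```

```bash
python3 -m jog '[[[0.28,0.08,0.05],[0,0,0]],[[0.5,0.15,0.1],[0,0,0]],[[0.75,0.2,0.15],[0,0,0]],[[1,0.27,0.2],[0,0,0]],[[1,0.27,0.2],[0,0,-0.08]],[[1,0.27,0.2],[0,0,-0.16]],[[1,0.27,0.2],[0,0,-0.24]],[[1,0.27,0.2],[0,0,-0.32]],[[1,0.27,0.2],[0,0,-0.4]],[[1,0.27,0.2],[0,0,-0.49]]]' 1
python3 - <<'E'
from h import *
np.set_printoptions(precision=3,suppress=True)
s=r.sense();print(s["joint_pos"])
p=cams.read_camera("side");c=cloud(p,np.ones((420,560),bool))
b=c[(np.hypot(c[:,0]-.566,c[:,1]-.287)<.2)&(c[:,2]>.06)&(c[:,2]<.2)]
h,_,_=np.histogram2d(b[:,0],b[:,1],bins=[np.arange(.36,.8,.04),np.arange(.08,.52,.04)]);print(h.astype(int))
p=cams.read_camera("wrist");save(p,"w1");print(p["camera_matrix"],p["T"])
E
```

```text
time_s: 3.33
ee_pos: [0.5655, 0.15, 0.2086]
tcp_rot: [-0.0, 0.396, 0.918, -0.0]
ft_force: [-0.9, 0.0, 0.4]
gripper_width: 0.0882
grip_force: 0.0
[ 0.059  0.468  1.353 -0.     1.32  -0.697]
[[0 0 0 0 0 0 0 0 0 0]
 [0 0 0 0 0 0 0 0 0 0]
 [0 0 0 0 0 0 0 0 0 0]
 [0 0 0 0 0 0 0 0 0 0]
 [0 0 0 0 0 0 0 0 0 0]
 [0 0 0 0 0 0 0 0 0 0]
 [0 0 0 0 0 0 0 0 0 0]
 [0 0 0 0 0 0 0 0 0 0]
 [0 0 0 0 0 0 0 0 0 0]
 [0 0 0 0 0 0 0 2 0 0]
 [0 0 0 0 0 0 0 0 0 0]]
[[325.192   0.    285.215]
 [  0.    325.192 210.708]
 [  0.      0.      1.   ]] [[ 0.722  0.665  0.19   0.517]
 [ 0.691 -0.695 -0.199  0.199]
 [ 0.     0.275 -0.961  0.355]
 [ 0.     0.     0.     1.   ]]
```

View pics/w1.png

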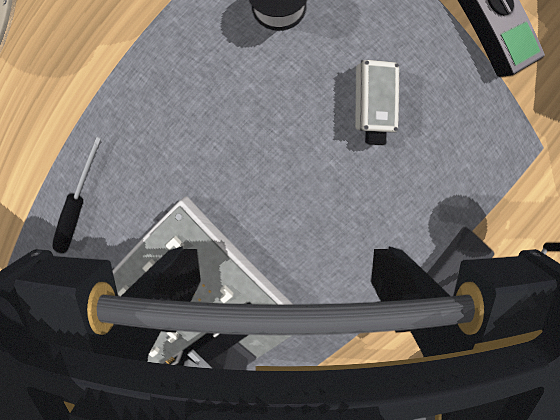

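```bash
cat >> h.py <<'E'
def wcloud(p):
    v,u=np.nonzero(p["z_map"]>0); z=p["z_map"][v,u];K=p["camera_matrix"]
    dx,dy=(u-K[0,2])/K[0,0],(v-K[1,2])/K[1,1]; rr=np.hypot(dx,dy)+1e-9; k=np.tan(np.minimum(rr,1.45))/rr
    return (np.c_[dx*k*z,dy*k*z,z]@p["T"][:3,:3].T)+p["T"][:3,3]
def wproj(p,X):
    q=(np.atleast_2d(X)-p["T"][:3,3])@p["T"][:3,:3]; K=p["camera_matrix"]
    rr=np.hypot(q[:,0],q[:,1]); a=np.arctan2(rr,q[:,2]); return np.c_[K[0,2]+K[0,0]*a*q[:,0]/rr,K[1,2]+K[1,1]*a*q[:,1]/rr]
def near(c,cx,cy,rr,z0,z1): return c[(np.hypot(c[:,0]-cx,c[:,1]-cy)<rr)&(c[:,2]>z0)&(c[:,2]<z1)]
def go(dw,dyaw=0):
    s=r.sense();q=s["tcp_rot"];M=R.from_quat([q[1],q[2],q[3],q[0]]).as_matrix()
    print("tool y heading",np.degrees(np.arctan2(M[1,1],M[0,1])),"shift",np.round(M.T@np.array(dw)/.15,3),"turn z",round(-dyaw/90,3))
E
python3 - <<'E'
from h import *
p=cams.read_camera("wrist");c=wcloud(p)
b=near(c,.566,.287,.08,.034,.045);print(len(b),rect(b),np.median(b[:,2]))
t=rect(b); e=r.sense()["ee_pos"]; go([t[0]-e[0],t[1]-e[1],.022-e[2]])
b=near(c,.586,-.05,.15,.03,.039);print(len(b),rect(b))
E
```

```text
2556 [5.66400e-01 2.84400e-01 7.22000e-02 3.95000e-02 1.33531e+02] 0.03893626897859884
tool y heading 42.78480269975603 shift [0.654 0.613 1.245] turn z 0.0
7508 [ 5.85900e-01 -5.12000e-02  2.11500e-01  2.05800e-01  8.50554e+01]
```

```bash
python3 -m jog '[[[0.16,0.15,0.1],[0,0,0]],[[0.33,0.3,0.2],[0,0,-0.005]],[[0.5,0.46,0.4],[0,0,-0.008]],[[0.654,0.613,0.6],[0,0,-0.008]],[[0.654,0.613,0.7],[0,0,-0.008]],[[0.654,0.613,0.8],[0,0,-0.008]],[[0.654,0.613,0.8],[0,0,-0.008]],[[0.654,0.613,0.8],[0,0,-0.008]],[[0.654,0.613,0.8],[0,0,-0.008]],[[0.654,0.613,0.8],[0,0,-0.008]]]'
python3 - <<'E'
from h import *
p=cams.read_camera("wrist");c=wcloud(p);save(p,"w2")
b=near(c,.566,.287,.08,.034,.045);print(len(b),rect(b),np.median(b[:,2]))
t=rect(b); e=r.sense()["ee_pos"]; go([t[0]-e[0],t[1]-e[1],.010-e[2]])
E
```

```text
time_s: 4.32
ee_pos: [0.5667, 0.2843, 0.0903]
tcp_rot: [0.001, 0.394, 0.919, 0.001]
ft_force: [-0.0, 0.1, -0.2]
gripper_width: 0.0879
grip_force: 0.0
6051 [5.656000e-01 2.852000e-01 7.180000e-02 3.840000e-02 1.338488e+02] 0.03904474200125993
tool y heading 43.613760606016065 shift [ 0.01  -0.001  0.534] turn z 0.0
```

```bash
python3 -m jog '[[[0.01,0,0.15],[0,0,0]],[[0.01,0,0.3],[0,0,0]],[[0.01,0,0.42],[0,0,0]],[[0.01,0,0.5],[0,0,0]],[[0.01,0,0.53],[0,0,0]],[[0.01,0,0.53],[0,0,0]],[[0.01,0,0.53],[0,0,0]],[[0.01,0,0.53],[0,0,0]],[[0.01,0,0.53],[0,0,0]],[[0.01,0,0.53],[0,0,0]]]'
python3 -m jog '[[[0,0,0],[0,0,0]],[[0,0,0],[0,0,0]],[[0,0,0],[0,0,0]],[[0,0,0],[0,0,0]],[[0,0,0],[0,0,0]],[[0,0,0],[0,0,0]],[[0,0,0],[0,0,0]],[[0,0,0],[0,0,0]],[[0,0,0],[0,0,0]],[[0,0,0],[0,0,0]]]' -1
```

```text
time_s: 5.2
ee_pos: [0.5652, 0.2857, 0.01]
tcp_rot: [0.001, 0.393, 0.919, 0.0]
ft_force: [-1.1, 0.8, -0.2]
gripper_width: 0.0882
grip_force: 0.0
time_s: 6.03
ee_pos: [0.5649, 0.2856, 0.0092]
tcp_rot: [0.0, 0.393, 0.919, 0.0]
ft_force: [0.1, -0.0, -0.3]
gripper_width: 0.0378
grip_force: 30.0
```

```bash
python3 -m jog '[[[0,0,-0.25],[0,0,0]],[[0,0,-0.5],[0,0,0]],[[0,0,-0.75],[0,0,0]],[[0,0,-1],[0,0,-0.07]],[[-0.16,-0.16,-1],[0,0,-0.14]],[[-0.33,-0.33,-1],[0,0,-0.21]],[[-0.5,-0.5,-1],[0,0,-0.28]],[[-0.68,-0.67,-1],[0,0,-0.35]],[[-0.68,-0.67,-1],[0,0,-0.42]],[[-0.68,-0.67,-1],[0,0,-0.467]]]'
python3 - <<'E'
from h import *
np.set_printoptions(precision=4,suppress=True)
p=cams.read_camera("wrist");c=wcloud(p);save(p,"w3");print(r.sense()["ee_pos"])
b=near(c,.586,-.05,.15,.033,.038);print(len(b),rect(b))
b=near(c,.56,-.05,.13,.040,.047);print(len(b),rect(b))
np.save("c.npy",c)
E
```

```text
time_s: 6.87
ee_pos: [0.5627, 0.1403, 0.1592]
tcp_rot: [-0.0, 0.036, 0.999, -0.0]
ft_force: [0.3, -0.0, -1.8]
gripper_width: 0.0375
grip_force: 30.0
[0.5626 0.1412 0.1591]
19571 [ 0.5581 -0.0531  0.2143  0.1448 85.0768]
1282 [ 0.5618 -0.0539  0.1605  0.1124 85.0663]
```

View pics/w3.png

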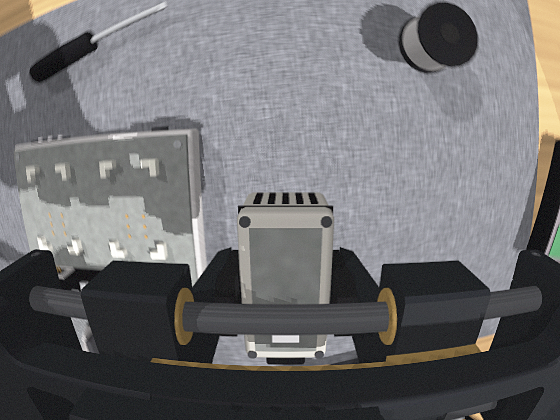

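```bash
python3 - <<'E'
from h import *
np.set_printoptions(precision=4,suppress=True)
c=np.load("c.npy"); b=near(c,.55,-.05,.14,.0395,.048)
a=np.radians(-4.9); ex=np.array([np.cos(a),np.sin(a)]);ey=np.array([-ex[1],ex[0]]); o=np.array([.586,-.052])
L=np.c_[(b[:,:2]-o)@ex,(b[:,:2]-o)@ey]*1000
g=np.zeros((240,240),np.uint8)
for x,y in L:
    if abs(x)<115 and abs(y)<115: g[int(x+120),int(y+120)]=1
g=cv2.morphologyEx(g,cv2.MORPH_CLOSE,np.ones((5,5)))
n,_,st,ce=cv2.connectedComponentsWithStats(g)
for s in st[1:]:
    if s[4]>15: print("x",s[1]-120,s[1]+s[3]-120,"y",s[0]-120,s[0]+s[2]-120,s[4])
# base front/side edges
f=near(c,.586,-.05,.17,.033,.038); F=np.c_[(f[:,:2]-o)@ex,(f[:,:2]-o)@ey]*1000
print(np.percentile(F,[0.1,99.9],axis=0))
# module vs tcp
m=near(c,.5626,.1412,.08,.175,.2); print(rect(m),np.median(m[:,2]))
E
```

```text
x -81 -66 y -84 -67 155
x -81 -66 y 61 77 154
x -80 -65 y -39 -22 164
x -80 -65 y 17 33 157
x -3 13 y -40 -23 172
x -3 13 y 17 33 164
x -3 13 y 61 77 165
x -2 13 y -85 -67 164
x 28 33 y -60 2 132
[[ -99.8147 -108.5364]
 [  38.1907  103.1145]]
[  0.5654   0.1335   0.0905   0.0662 154.8181] 0.1889108212180451
```

```bash
python3 -m jog '[[[0,-0.2,0],[0,0,0.009]],[[0,-0.4,0],[0,0,0.009]],[[0,-0.6,0],[0,0,0.009]],[[-0.01,-0.8,0],[0,0,0.009]],[[-0.02,-0.958,0],[0,0,0.009]],[[-0.02,-0.958,0.15],[0,0,0.009]],[[-0.02,-0.958,0.3],[0,0,0.009]],[[-0.02,-0.958,0.4],[0,0,0.009]],[[-0.02,-0.958,0.4],[0,0,0.009]],[[-0.02,-0.958,0.4],[0,0,0.009]]]'
python3 - <<'E'
from h import *
e=r.sense()["ee_pos"];go(np.array([.5553,-.0023,.045])-e)
E
```

```text
time_s: 7.75
ee_pos: [0.5548, -0.0009, 0.0991]
tcp_rot: [-0.001, 0.045, 0.999, 0.0]
ft_force: [0.8, 0.8, -0.8]
gripper_width: 0.0379
grip_force: 30.0
tool y heading 84.86586363820201 shift [-0.005 -0.009  0.361] turn z 0.0
```

```bash
python3 -m jog '[[[0,-0.009,0.1],[0,0,0]],[[0,-0.009,0.2],[0,0,0]],[[0,-0.009,0.27],[0,0,0]],[[0,-0.009,0.31],[0,0,0]],[[0,-0.009,0.33],[0,0,0]],[[0,-0.009,0.34],[0,0,0]],[[0,-0.009,0.35],[0,0,0]],[[0,-0.009,0.355],[0,0,0]],[[0,-0.009,0.36],[0,0,0]],[[0,-0.009,0.36],[0,0,0]]]'
```

```text
time_s: 8.58
ee_pos: [0.5549, -0.0025, 0.0454]
tcp_rot: [0.0, 0.044, 0.999, -0.0]
ft_force: [-1.2, -0.9, -1.2]
gripper_width: 0.038
grip_force: 30.0
```

```bash
python3 -m jog '[[[0,0,0.003],[0,0,0]],[[0,0,0.006],[0,0,0]],[[0,0,0.009],[0,0,0]],[[0,0,0.01],[0,0,0]],[[0,0,0.01],[0,0,0]],[[0,0,0.01],[0,0,0]],[[0,0,0.01],[0,0,0]],[[0,0,0.01],[0,0,0]],[[0,0,0.01],[0,0,0]],[[0,0,0.01],[0,0,0]]]'
```

```text
time_s: 9.42
ee_pos: [0.5549, -0.0025, 0.0442]
tcp_rot: [0.0, 0.044, 0.999, -0.0]
ft_force: [-2.6, 0.3, 4.5]
gripper_width: 0.0381
grip_force: 30.0
```

```bash
python3 -m jog '[[[0,0,0],[0,0,0]],[[0,0,0],[0,0,0]],[[0,0,0],[0,0,0]],[[0,0,0],[0,0,0]],[[0,0,-0.05],[0,0,0]],[[0,0,-0.2],[0,0,0]],[[0,0,-0.4],[0,0,0]],[[0,0,-0.6],[0,0,0]],[[0,0,-0.8],[0,0,0]],[[0,0,-0.9],[0,0,0]]]' 0.4
python3 - <<'E'
from h import *
p=cams.read_camera("wrist");save(p,"w4");c=wcloud(p)
m=near(c,.556,-.002,.07,.068,.08);print(rect(m),np.median(m[:,2]))
e=r.sense()["ee_pos"];print(e);go(np.array([.393,-.292,.16])-e,-78)
E
```

```text
time_s: 10.25
ee_pos: [0.5557, -0.0026, 0.183]
tcp_rot: [0.003, 0.044, 0.999, -0.0]
ft_force: [-0.6, 0.5, 0.7]
gripper_width: 0.0617
grip_force: 0.0
[ 5.550000e-01 -4.200000e-03  7.100000e-02  3.820000e-02  1.750953e+02] 0.07402658048572183
[ 0.55643629 -0.0027785   0.1845409 ]
tool y heading 84.92055183427568 shift [ 0.916 -2.017  0.158] turn z 0.867
```

View pics/w4.png

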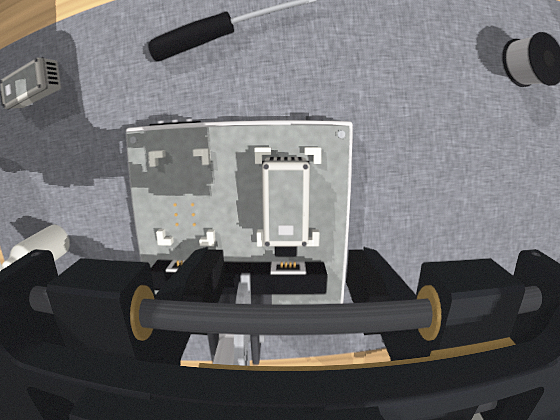

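```bash
python3 -m jog '[[[0.1,-0.2,0],[0,0,0.079]],[[0.2,-0.4,0],[0,0,0.158]],[[0.3,-0.6,0],[0,0,0.237]],[[0.4,-0.8,0],[0,0,0.316]],[[0.5,-1,0],[0,0,0.395]],[[0.6,-1,0],[0,0,0.474]],[[0.7,-1,0],[0,0,0.55]],[[0.8,-1,0],[0,0,0.63]],[[0.9,-1,0],[0,0,0.71]],[[0.916,-1,0],[0,0,0.79]]]' 1
python3 - <<'E'
from h import *
p=cams.read_camera("wrist");c=wcloud(p)
m=near(c,.393,-.292,.09,.034,.045);print(len(m),rect(m),np.median(m[:,2]))
t=rect(m);e=r.sense()["ee_pos"];print(e,r.sense()["joint_pos"]);go(np.array([t[0],t[1],.09])-e)
E
```

```text
time_s: 11.13
ee_pos: [0.4029, -0.1393, 0.1784]
tcp_rot: [-0.001, 0.619, 0.786, -0.0]
ft_force: [-0.7, -0.3, -1.0]
gripper_width: 0.0885
grip_force: 0.0
746 [ 3.93800e-01 -2.91000e-01  7.37000e-02  3.82000e-02  9.54287e+01] 0.03900838005857568
[ 0.40343589 -0.13945293  0.17856666] [-6.08740844e-01  1.60150425e-01  1.86101750e+00 -1.82666976e-05
  1.12109624e+00 -8.37417427e-01]
tool y heading 13.102664809809074 shift [-0.97  -0.291  0.59 ] turn z 0.0
```

```bash
python3 -m jog '[[[-0.2,-0.06,0],[0,0,0.04]],[[-0.4,-0.12,0.1],[0,0,0.08]],[[-0.6,-0.18,0.2],[0,0,0.08]],[[-0.8,-0.24,0.35],[0,0,0.08]],[[-0.97,-0.29,0.5],[0,0,0.08]],[[-0.97,-0.29,0.59],[0,0,0.08]],[[-0.97,-0.29,0.59],[0,0,0.08]],[[-0.97,-0.29,0.59],[0,0,0.08]],[[-0.97,-0.29,0.59],[0,0,0.08]],[[-0.97,-0.29,0.59],[0,0,0.08]]]'
python3 - <<'E'
from h import *
p=cams.read_camera("wrist");c=wcloud(p)
m=near(c,.393,-.292,.09,.034,.045);print(len(m),rect(m),np.median(m[:,2]))
t=rect(m);e=r.sense()["ee_pos"];print(e);go(np.array([t[0],t[1],.01])-e)
E
```

```text
time_s: 12.02
ee_pos: [0.3981, -0.2912, 0.0913]
tcp_rot: [0.001, 0.664, 0.748, -0.0]
ft_force: [-0.1, -0.3, 0.6]
gripper_width: 0.088
grip_force: 0.0
5967 [ 3.93600e-01 -2.91000e-01  7.17000e-02  3.82000e-02  9.58239e+01] 0.039006607088865525
[ 0.39799846 -0.29119556  0.0912843 ]
tool y heading 6.817991337947833 shift [ 0.006 -0.03   0.542] turn z 0.0
```

```bash
python3 -m jog '[[[0.006,-0.03,0.12],[0,0,0.011]],[[0.006,-0.03,0.25],[0,0,0.011]],[[0.006,-0.03,0.38],[0,0,0.011]],[[0.006,-0.03,0.48],[0,0,0.011]],[[0.006,-0.03,0.54],[0,0,0.011]],[[0.006,-0.03,0.54],[0,0,0.011]],[[0.006,-0.03,0.54],[0,0,0.011]],[[0.006,-0.03,0.54],[0,0,0.011]],[[0.006,-0.03,0.54],[0,0,0.011]],[[0.006,-0.03,0.54],[0,0,0.011]]]'
python3 -m jog '[[[0,0,0],[0,0,0]],[[0,0,0],[0,0,0]],[[0,0,0],[0,0,0]],[[0,0,0],[0,0,0]],[[0,0,0],[0,0,0]],[[0,0,0],[0,0,0]],[[0,0,0],[0,0,0]],[[0,0,0],[0,0,0]],[[0,0,0],[0,0,0]],[[0,0,0],[0,0,0]]]' -1
python3 -c "
from h import *
e=r.sense()['ee_pos'];go(np.array([.5475,-.1024,.17])-e)"
```

```text
time_s: 12.9
ee_pos: [0.3932, -0.2914, 0.01]
tcp_rot: [0.001, 0.671, 0.742, -0.0]
ft_force: [0.7, 0.1, -0.0]
gripper_width: 0.0881
grip_force: 0.0
time_s: 13.73
ee_pos: [0.3929, -0.291, 0.0092]
tcp_rot: [-0.0, 0.671, 0.742, 0.0]
ft_force: [-0.0, 1.1, 0.4]
gripper_width: 0.0378
grip_force: 30.0
tool y heading 5.73400030880608 shift [ 1.148  1.151 -1.072] turn z 0.0
```

```bash
python3 -m jog '[[[0,0,-0.25],[0,0,0]],[[0,0,-0.5],[0,0,0]],[[0,0,-0.75],[0,0,-0.079]],[[0,0,-1],[0,0,-0.158]],[[0.15,0.15,-1],[0,0,-0.237]],[[0.3,0.3,-1],[0,0,-0.316]],[[0.45,0.45,-1],[0,0,-0.395]],[[0.6,0.6,-1],[0,0,-0.474]],[[0.75,0.75,-1],[0,0,-0.553]],[[0.9,0.9,-1],[0,0,-0.632]]]'
python3 -c "
from h import *
e=r.sense()['ee_pos'];go(np.array([.5475,-.1024,.159])-e)"
```

```text
time_s: 14.57
ee_pos: [0.5144, -0.1418, 0.1591]
tcp_rot: [-0.0, 0.234, 0.972, 0.0]
ft_force: [-0.4, -0.1, -1.0]
gripper_width: 0.0377
grip_force: 30.0
tool y heading 62.96792571435942 shift [-0.077  0.334  0.001] turn z 0.0
```

Turn to heading 85.1: world +22.1 → tool −0.246.

```bash
python3 -m jog '[[[-0.02,0.1,0],[0,0,-0.079]],[[-0.04,0.2,0],[0,0,-0.158]],[[-0.077,0.334,0],[0,0,-0.237]],[[-0.077,0.334,0],[0,0,-0.246]],[[-0.077,0.334,0.1],[0,0,-0.246]],[[-0.077,0.334,0.25],[0,0,-0.246]],[[-0.077,0.334,0.4],[0,0,-0.246]],[[-0.077,0.334,0.4],[0,0,-0.246]],[[-0.077,0.334,0.4],[0,0,-0.246]],[[-0.077,0.334,0.4],[0,0,-0.246]]]'
python3 - <<'E'
from h import *
p=cams.read_camera("wrist");c=wcloud(p)
e=r.sense()['ee_pos'];print(e);go(np.array([.5472,-.1024,.045])-e)
m=near(c,e[0],e[1],.07,e[2]+.02,e[2]+.04);print(rect(m),np.median(m[:,2]))
m=near(c,.556,-.002,.07,.068,.08);print(rect(m))
E
```

```text
time_s: 15.4
ee_pos: [0.5474, -0.1046, 0.1005]
tcp_rot: [0.001, 0.046, 0.999, -0.0]
ft_force: [-0.8, -0.4, -0.9]
gripper_width: 0.0375
grip_force: 30.0
[ 0.54753788 -0.10456886  0.10070525]
tool y heading 84.70892599688902 shift [0.004 0.014 0.371] turn z 0.0
[ 5.459000e-01 -1.064000e-01  7.230000e-02  7.090000e-02  1.741347e+02] 0.1302238787468996
[ 5.463000e-01 -4.600000e-03  5.540000e-02  3.910000e-02  1.742076e+02]
```

```bash
python3 -m jog '[[[0.004,0.014,0.1],[0,0,-0.004]],[[0.004,0.014,0.2],[0,0,-0.004]],[[0.004,0.014,0.28],[0,0,-0.004]],[[0.004,0.014,0.32],[0,0,-0.004]],[[0.004,0.014,0.34],[0,0,-0.004]],[[0.004,0.014,0.35],[0,0,-0.004]],[[0.004,0.014,0.36],[0,0,-0.004]],[[0.004,0.014,0.365],[0,0,-0.004]],[[0.004,0.014,0.37],[0,0,-0.004]],[[0.004,0.014,0.37],[0,0,-0.004]]]'
python3 -m jog '[[[0,0,0.003],[0,0,0]],[[0,0,0.006],[0,0,0]],[[0,0,0.009],[0,0,0]],[[0,0,0.009],[0,0,0]],[[0,0,0.009],[0,0,0]],[[0,0,0.009],[0,0,0]],[[0,0,0.009],[0,0,0]],[[0,0,0.009],[0,0,0]],[[0,0,0.009],[0,0,0]],[[0,0,0.009],[0,0,0]]]'
```

```text
time_s: 16.28
ee_pos: [0.5469, -0.102, 0.0442]
tcp_rot: [0.0, 0.043, 0.999, -0.0]
ft_force: [-0.5, 0.3, 1.5]
gripper_width: 0.0376
grip_force: 30.0
time_s: 17.12
ee_pos: [0.5469, -0.102, 0.0442]
tcp_rot: [0.001, 0.043, 0.999, -0.0]
ft_force: [-6.7, 2.1, 15.2]
gripper_width: 0.038
grip_force: 30.0
```

```bash
python3 -m jog '[[[0,0,-0.008],[0,0,0]],[[0,0,-0.008],[0,0,0]],[[0,0,-0.008],[0,0,0]],[[0,0,-0.008],[0,0,0]],[[0,0,-0.05],[0,0,0]],[[0,0,-0.2],[0,0,0]],[[0,0,-0.4],[0,0,0]],[[0,0,-0.6],[0,0,0]],[[0.1,0.1,-0.8],[0,0,0]],[[0.4,0.2,-1],[0,0,0]]]' 0.4
python3 - <<'E'
from h import *
np.set_printoptions(precision=4,suppress=True)
p=cams.read_camera("wrist");save(p,"w5");c=wcloud(p);s=r.sense();print(s["ee_pos"],s["joint_pos"])
for q in ((.556,-.002),(.5475,-.1024)):
    m=near(c,*q,.05,.068,.08);print(rect(m),np.median(m[:,2]))
P=[]
for n in ("scene","side"):
    p=cams.read_camera(n);save(p,n+"5")
    c=cloud(p,np.ones((420,560),bool));P.append(c)
    for z0,z1 in ((.265,.3),(.3,.306),(.306,.35)):
        m=near(c,.665,-.062,.05,z0,z1)
        if len(m)>5: print(n,z0,len(m),m.min(0),m.max(0),np.median(m,0))
    for d in cams.tip_of(p,"lever_grip")[:1]: print(d["conf"],d["at"],onplane(p,d["at"],.287),pt(p,d["at"]))
np.save("lev.npy",np.vstack([near(c,.665,-.062,.06,.2,.35) for c in P]))
E
```

```text
time_s: 17.95
ee_pos: [0.5021, -0.072, 0.1872]
tcp_rot: [0.002, 0.043, 0.999, -0.001]
ft_force: [0.2, 1.0, 0.3]
gripper_width: 0.0617
grip_force: 0.0
[ 0.4976 -0.0694  0.1906] [-0.3722  0.3048  1.6399  0.0001  1.1918 -1.8596]
[  0.5547  -0.0045   0.072    0.0388 174.6245] 0.07379514877134069
[  0.5456  -0.1042   0.0725   0.0384 174.5761] 0.074134551080076
scene 0.265 163 [ 0.6567 -0.0673  0.2654] [ 0.6826 -0.0372  0.2999] [ 0.6757 -0.0478  0.2886]
scene 0.3 27 [ 0.6585 -0.0655  0.3008] [ 0.6827 -0.0458  0.3058] [ 0.6754 -0.0495  0.3032]
scene 0.306 89 [ 0.6582 -0.0713  0.3061] [ 0.682  -0.0472  0.3138] [ 0.6719 -0.057   0.3107]
0.89 [202.3, 176.0] [ 0.6724 -0.0582  0.287 ] [ 0.6774 -0.0498  0.2957]
side 0.265 185 [ 0.654  -0.0761  0.2656] [ 0.6808 -0.0408  0.3   ] [ 0.6613 -0.0701  0.2833]
side 0.3 31 [ 0.6553 -0.0745  0.3002] [ 0.6771 -0.053   0.3059] [ 0.6606 -0.0714  0.303 ]
side 0.306 53 [ 0.6567 -0.0745  0.3063] [ 0.6778 -0.0526  0.3148] [ 0.6645 -0.0672  0.3104]
0.79 [348.1, 144.1] [ 0.6685 -0.0623  0.287 ] [ 0.6624 -0.0718  0.2911]
```

View pics/w5.png

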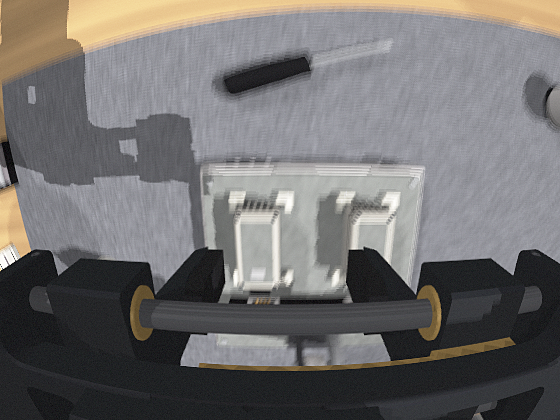

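```bash
python3 -m jog '[[[0,0,-0.1],[0,0,0.079]],[[0,0,-0.2],[0,0,0.158]],[[0,0,-0.3],[0,0,0.237]],[[0,0,-0.4],[0,0,0.316]],[[0,0,-0.5],[0,0,0.395]],[[0,0,-0.6],[0,0,0.474]],[[0,0,-0.7],[0,0,0.553]],[[0,0,-0.8],[0,0,0.632]],[[0,0,-0.9],[0,0,0.711]],[[0,0,-1],[0,0,0.79]]]' 0.4
python3 -m jog '[[[0,0,-0.1],[0,0,0.079]],[[0,0,-0.2],[0,0,0.158]],[[0,0,-0.3],[0,0,0.237]],[[0,0,-0.3],[0,0,0.316]],[[0,0,-0.3],[0,0,0.395]],[[0,0,-0.3],[0,0,0.474]],[[0,0,-0.3],[0,0,0.553]],[[0,0,-0.3],[0,0,0.632]],[[0,0,-0.3],[0,0,0.711]],[[0,0,-0.3],[0,0,0.79]]]'
python3 -m jog '[[[0,0,0],[0,0,0.079]],[[0,0,0],[0,0,0.158]],[[0,0,0],[0,0,0.237]],[[0,0,0],[0,0,0.316]],[[0,0,0],[0,0,0.395]],[[0,0,0],[0,0,0.42]],[[0,0,0],[0,0,0.42]],[[0,0,0],[0,0,0.42]],[[0,0,0],[0,0,0.42]],[[0,0,0],[0,0,0.42]]]'
python3 - <<'E'
from h import *
np.set_printoptions(precision=4,suppress=True)
p=cams.read_camera("wrist");save(p,"w6");c=wcloud(p);s=r.sense();print(s["ee_pos"],s["joint_pos"]);go([.1,0,0])
for z0,z1 in ((.27,.285),(.285,.3),(.3,.32)):
    m=near(c,.665,-.062,.06,z0,z1)
    if len(m)>5: print(z0,len(m),m.min(0),m.max(0),rect(m))
for q in ((.556,-.002),(.5475,-.1024)):
    m=near(c,*q,.05,.068,.08);print(rect(m),np.median(m[:,2]))
E
```

```text
time_s: 19.03
ee_pos: [0.5012, -0.0723, 0.334]
tcp_rot: [-0.001, 0.618, 0.786, -0.0]
ft_force: [-0.2, 0.1, -0.2]
gripper_width: 0.0618
grip_force: 0.0
time_s: 19.87
ee_pos: [0.5014, -0.0724, 0.3782]
tcp_rot: [-0.001, 0.96, 0.28, -0.001]
ft_force: [0.5, -0.3, -0.3]
gripper_width: 0.0616
grip_force: 0.0
time_s: 20.7
ee_pos: [0.5008, -0.0719, 0.3793]
tcp_rot: [-0.0, 0.999, -0.042, -0.0]
ft_force: [0.2, -0.1, 0.5]
gripper_width: 0.062
grip_force: 0.0
[ 0.5007 -0.0719  0.3794] [-0.3745  0.2136  1.2668  0.      1.6617  1.2808]
tool y heading -94.8431125850303 shift [ 0.664 -0.056 -0.   ] turn z 0.0
0.27 200 [ 0.6545 -0.0748  0.2701] [ 0.6698 -0.0429  0.285 ] [  0.6595  -0.0605   0.0329   0.0126 104.8561]
0.285 380 [ 0.6542 -0.0743  0.285 ] [ 0.6666 -0.0415  0.3   ] [ 0.6602 -0.0577  0.0327  0.0109 86.3966]
0.3 198 [ 0.6553 -0.0726  0.3   ] [ 0.6607 -0.0516  0.3105] [ 0.6579 -0.062   0.021   0.0047 87.144 ]
[  0.5556  -0.0044   0.071    0.0385 174.1293] 0.0737906640896693
[  0.547   -0.1046   0.0716   0.0376 175.2157] 0.07390033658000567
```

View pics/w6.png

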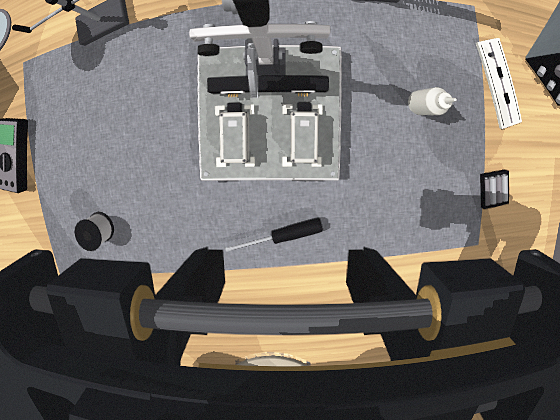

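```bash
cat > kin.py <<'E'
import numpy as np
D=np.array([[.313,1.498,.512,.238],[.468,1.353,.5734,.2086],[.1602,1.861,.4107,.1786],[.3048,1.6399,.4887,.1906],[.2136,1.2668,.4923,.3794]])
q2,q3=D[:,0],D[:,1]
A=[];b=[]
for i in range(5):
    s,c=np.sin,np.cos;a,t=q2[i],q2[i]+q3[i]
    # a, b, e(elbow offset), r0, h
    A+= [[s(a),s(t),-c(t),1,0],[c(a),c(t),s(t),0,1]]; b+=[D[i,2],D[i,3]]
A=np.array(A);b=np.array(b)
x4=np.linalg.lstsq(A[:,[0,1,3,4]],b,rcond=None)[0]
E
python3 - <<'E'
from kin import *
np.set_printoptions(precision=4,suppress=True)
print(x4, A[:,[0,1,3,4]]@x4-b); x=np.linalg.lstsq(A,b,rcond=None); print(x[0],A@x[0]-b)
E
```

```text
[ 0.4394  0.3973 -0.0091 -0.0845] [ 0.0001  0.0011  0.0006  0.0007  0.008  -0.0022  0.0039 -0.001  -0.0126
  0.0014]
[ 0.4401  0.3973 -0.0382 -0.0002 -0.0487] [ 0.0001  0.0004  0.0004  0.0001  0.0004 -0.0002 -0.0009 -0.0002 -0.0001
 -0.0002]
```

```bash
python3 -m jog '[[[0.1,0,0],[0,-0.07,0]],[[0.2,0,0],[0,-0.14,0]],[[0.3,0,0],[0,-0.21,0]],[[0.4,0,0],[0,-0.28,0]],[[0.5,0,0],[0,-0.3,0]],[[0.5,0,0],[0,-0.3,0]],[[0.5,0,0],[0,-0.3,0]],[[0.5,0,0],[0,-0.3,0]],[[0.5,0,0],[0,-0.3,0]],[[0.5,0,0],[0,-0.3,0]]]'
cat >> kin.py <<'E'
X=np.linalg.lstsq(A,b,rcond=None)[0]
def wrist(q2,q3): # r, z of wrist minus (h = hb - L)
    a,t=q2,q2+q3
    return X[0]*np.sin(a)+X[1]*np.sin(t)-X[2]*np.cos(t)+X[3], X[0]*np.cos(a)+X[1]*np.cos(t)+X[2]*np.sin(t)
E
python3 - <<'E'
from h import *; from kin import wrist,X
s=r.sense();q=s["joint_pos"];e=s["ee_pos"];print(e,q)
rr=e[0]*np.cos(q[0])+e[1]*np.sin(q[0]); lat=-e[0]*np.sin(q[0])+e[1]*np.cos(q[0])
w=wrist(q[1],q[2]); Q=s["tcp_rot"];M=R.from_quat([Q[1],Q[2],Q[3],Q[0]]).as_matrix();z=M[:,2]
zr=z[0]*np.cos(q[0])+z[1]*np.sin(q[0])
print(rr,lat,w,z,zr,"L from r",(rr-w[0])/zr,"L from z: zdiff",e[2]-w[1]-X[4],"= L*(1+z2)->",(e[2]-w[1]-X[4])/(1+z[2]))
E
```

```text
time_s: 21.58
ee_pos: [0.5745, -0.078, 0.3813]
tcp_rot: [-0.01, 0.972, -0.042, -0.232]
ft_force: [-0.3, 0.6, 0.5]
gripper_width: 0.0614
grip_force: 0.0
[ 0.57448579 -0.07801079  0.3812952 ] [-0.29576037  0.71749211  0.57814898 -0.12753214  2.30140356  1.29726284]
0.5722796630231968 0.09282019453519089 (np.float64(0.6819137274074992), np.float64(0.40279376666423156)) [-0.4499507   0.03807431 -0.8922414 ] -0.4415116170272717 L from r 0.2483152428071456 L from z: zdiff 0.027220246675014874 = L*(1+z2)-> 0.2526039320823657
```

```bash
cat > ik.py <<'E'
from kin import *
from scipy.optimize import fsolve
L,hb=.25,.2013
def ik(x,y,z,phi): # hold point, phi tool tilt forward from down (deg)
    p=np.radians(phi);l=L-.0187
    wx,wy,wz=x-l*np.sin(p)*.996,y+l*np.sin(p)*.085,z+l*np.cos(p)
    rr=np.sqrt(wx**2+wy**2-.116**2)
    best=None
    for g in ([.3,1.5],[-.3,2.2],[.8,.6]):
        s,_,ok,_=fsolve(lambda q:[wrist(*q)[0]-rr,wrist(*q)[1]+hb-wz],g,full_output=1)
        if ok==1 and s[1]>0.05: return s[0],s[1],np.pi-p-s.sum()
    return None
E
python3 - <<'E'
from ik import *
px,py,pz=.6615,-.0615,.097
for a in (92.8,75,60,45,30,15,0):
    t=np.radians(a); x=px-.19*np.cos(t)*.996;y=py+.19*np.cos(t)*.085;z=pz+.19*np.sin(t)
    print(a,round(x,3),round(z,3))
    for phi in (-45,-30,-15,0,15,30,45,60,75): 
        s=ik(x,y,z,phi)
        print("   ",phi,None if s is None else np.round(s,2), "" if s is None else "OK" if -.97<s[0]<2.17 and .19<s[1]<2.56 and .02<s[2]<3.11 else "x",end="")
    print()
E
```

```text
92.8 0.671 0.287
    -45 None     -30 [1.09 0.18 2.4 ] x    -15 [0.83 0.61 1.96] OK    0 [0.65 0.91 1.58] OK    15 [0.5  1.17 1.21] OK    30 [0.39 1.4  0.83] OK    45 [0.31 1.6  0.44] OK    60 [0.29 1.77 0.03] OK    75 [ 0.33  1.89 -0.39] x
75 0.613 0.281
    -45 [1.   0.46 2.47] OK    -30 [0.82 0.7  2.14] OK    -15 [0.66 0.93 1.81] OK    0 [0.5  1.16 1.48] OK    15 [0.37 1.38 1.13] OK    30 [0.26 1.58 0.77] OK    45 [0.19 1.77 0.39] OK    60 [ 0.18  1.94 -0.02] x    75 [ 0.23  2.06 -0.45] x
60 0.567 0.262
    -45 [0.85 0.79 2.28] OK    -30 [0.7  0.97 2.  ] OK    -15 [0.55 1.16 1.7 ] OK    0 [0.41 1.35 1.38] OK    15 [0.28 1.55 1.05] OK    30 [0.18 1.74 0.7 ] OK    45 [0.12 1.92 0.32] OK    60 [ 0.11  2.08 -0.09] x    75 [ 0.18  2.2  -0.54] x
45 0.528 0.231
    -45 [0.76 1.03 2.14] OK    -30 [0.62 1.18 1.87] OK    -15 [0.48 1.34 1.58] OK    0 [0.34 1.52 1.27] OK    15 [0.22 1.71 0.95] OK    30 [0.13 1.89 0.6 ] OK    45 [0.08 2.06 0.22] OK    60 [ 0.09  2.21 -0.2 ] x    75 [ 0.18  2.33 -0.68] x
30 0.498 0.192
    -45 [0.73 1.19 2.  ] OK    -30 [0.59 1.33 1.74] OK    -15 [0.45 1.5  1.46] OK    0 [0.32 1.67 1.15] OK    15 [0.2  1.84 0.83] OK    30 [0.12 2.02 0.48] OK    45 [0.08 2.19 0.09] OK    60 [ 0.12  2.33 -0.36] x    75 [ 0.26  2.43 -0.86] x
15 0.479 0.146
    -45 [0.74 1.3  1.88] OK    -30 [0.6  1.44 1.62] OK    -15 [0.47 1.6  1.33] OK    0 [0.34 1.78 1.03] OK    15 [0.23 1.95 0.7 ] OK    30 [0.16 2.12 0.33] OK    45 [ 0.15  2.28 -0.08] x    60 [ 0.23  2.42 -0.55] x    75 [ 0.43  2.5  -1.09] x
0 0.472 0.097
    -45 [0.8  1.35 1.78] OK    -30 [0.66 1.5  1.51] OK    -15 [0.52 1.67 1.21] OK    0 [0.4  1.84 0.9 ] OK    15 [0.31 2.01 0.55] OK    30 [0.26 2.18 0.17] OK    45 [ 0.28  2.33 -0.26] x    60 [ 0.41  2.45 -0.77] x    75 [ 0.64  2.51 -1.31] x
```

```bash
cat >> h.py <<'E'
def tgt(hold,phi,head=-4.9):
    """hold point target + tilt -> tool shift & rotvec shares from current pose"""
    s=r.sense();q=s["tcp_rot"];M=R.from_quat([q[1],q[2],q[3],q[0]])
    T=R.from_euler("z",head,degrees=True)*R.from_matrix(np.array([[1,0,0],[0,-1,0],[0,0,-1]]))*R.from_euler("y",phi,degrees=True)
    p=np.array(hold)+T.as_matrix()[:,2]*.0187
    print("tcp",np.round(p,4),"shift",np.round(M.inv().apply(p-s["ee_pos"])/.15,3),"turn",np.round((M.inv()*T).as_rotvec()/(np.pi/2),3))
E
python3 - <<'E'
from h import *
tgt([.669,-.0612,.385],-20); tgt([.669,-.0612,.287],-20)
E
```

```text
tcp [ 0.6626 -0.0607  0.3674] shift [ 0.555 -0.165 -0.178] turn [0.    0.076 0.   ]
tcp [ 0.6626 -0.0607  0.2694] shift [ 0.85  -0.166  0.405] turn [0.    0.076 0.   ]
```

```bash
python3 -m jog '[[[0,-0.1,-0.1],[0,0.03,0]],[[0.05,-0.165,-0.178],[0,0.076,0]],[[0.2,-0.165,-0.178],[0,0.076,0]],[[0.35,-0.165,-0.178],[0,0.076,0]],[[0.45,-0.165,-0.178],[0,0.076,0]],[[0.555,-0.165,-0.178],[0,0.076,0]],[[0.555,-0.165,-0.178],[0,0.076,0]],[[0.555,-0.165,-0.178],[0,0.076,0]],[[0.555,-0.165,-0.178],[0,0.076,0]],[[0.555,-0.165,-0.178],[0,0.076,0]]]'
python3 - <<'E'
from h import *
print(r.sense()["joint_pos"].round(2))
tgt([.669,-.0612,.385],-20); tgt([.669,-.0612,.287],-20)
E
```

```text
time_s: 22.42
ee_pos: [0.653, -0.0599, 0.3629]
tcp_rot: [-0.007, 0.984, -0.042, -0.17]
ft_force: [0.1, -0.1, 0.2]
gripper_width: 0.0616
grip_force: 0.0
[-0.25  0.94  0.19 -0.08  2.35  1.36]
tcp [ 0.6626 -0.0607  0.3674] shift [ 0.05 -0.   -0.05] turn [ 0.001 -0.004 -0.   ]
tcp [ 0.6626 -0.0607  0.2694] shift [ 0.27  -0.001  0.566] turn [ 0.001 -0.004 -0.   ]
```

```bash
python3 -m jog '[[[0.03,0,0.06],[0,0,0]],[[0.06,0,0.12],[0,0,0]],[[0.09,0,0.18],[0,0,0]],[[0.12,0,0.25],[0,0,0]],[[0.15,0,0.32],[0,0,0]],[[0.18,0,0.38],[0,0,0]],[[0.21,0,0.44],[0,0,0]],[[0.24,0,0.5],[0,0,0]],[[0.27,0,0.56],[0,0,0]],[[0.27,0,0.566],[0,0,0]]]'
python3 - <<'E'
from h import *
print(r.sense()["joint_pos"].round(2))
tgt([.669,-.0612,.287],-20)
p=cams.read_camera("side");save(p,"s7");q=cams.read_camera("wrist")
a=p["img"][60:300,230:470];a=cv2.resize(a,(480,480),interpolation=cv2.INTER_CUBIC)
b=cv2.resize(q["img"],(320,240)); o=np.zeros((480,800,3),np.uint8);o[:,:480]=a;o[:240,480:]=b;cv2.imwrite("pics/m7.png",o[:,:,::-1])
E
```

```text
time_s: 23.25
ee_pos: [0.6625, -0.0607, 0.2653]
tcp_rot: [-0.008, 0.984, -0.042, -0.173]
ft_force: [0.1, 0.2, -0.7]
gripper_width: 0.0618
grip_force: 0.0
[-0.25  0.89  0.52 -0.06  2.07  1.39]
tcp [ 0.6626 -0.0607  0.2694] shift [-0.009 -0.    -0.026] turn [-0. -0.  0.]
```

View pics/m7.png

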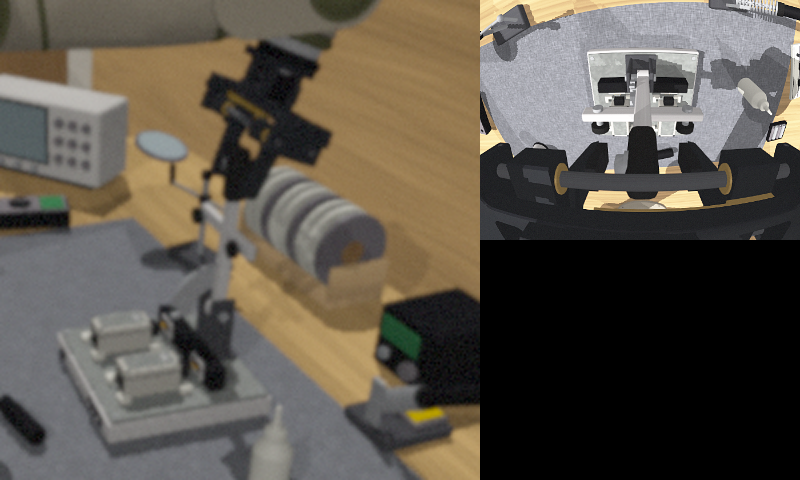

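```bash
python3 -m jog '[[[-0.009,0,-0.026],[0,0,0]],[[-0.009,0,-0.026],[0,0,0]],[[-0.009,0,-0.026],[0,0,0]],[[-0.009,0,-0.026],[0,0,0]],[[-0.009,0,-0.026],[0,0,0]],[[-0.009,0,-0.026],[0,0,0]],[[-0.009,0,-0.026],[0,0,0]],[[-0.009,0,-0.026],[0,0,0]],[[-0.009,0,-0.026],[0,0,0]],[[-0.009,0,-0.026],[0,0,0]]]' -1
```

```text
time_s: 24.18
ee_pos: [0.6629, -0.0601, 0.2714]
tcp_rot: [-0.008, 0.984, -0.041, -0.172]
ft_force: [1.9, 5.5, 4.7]
gripper_width: 0.0238
grip_force: 30.0
```

```bash
cat > sw.py <<'E'
from h import *
import sys
a0,a1,f0,f1=map(float,sys.argv[1:5]); P=np.array([.6605,-.0612,.097]);h=np.radians(-4.9);ex=np.array([np.cos(h),np.sin(h),0])
s=r.sense();q=s["tcp_rot"];M=R.from_quat([q[1],q[2],q[3],q[0]])
for k in range(1,11):
    a=np.radians(a0+(a1-a0)*k/10);phi=f0+(f1-f0)*k/10
    H=P+.19*(-np.cos(a)*ex+np.sin(a)*np.array([0,0,1]))
    T=R.from_euler("z",-4.9,degrees=True)*R.from_matrix(np.diag([1.,-1,-1]))*R.from_euler("y",phi,degrees=True)
    d=M.inv().apply(H+T.as_matrix()[:,2]*.0187-s["ee_pos"])/.15
    print(np.round(d,2).tolist(),np.round((M.inv()*T).as_rotvec()/(np.pi/2),2).tolist())
E
python3 sw.py 92.8 62.8 -20 -5
```

```text
[-0.05, 0.01, 0.03] [-0.0, 0.01, 0.0]
[-0.11, 0.01, 0.06] [-0.0, 0.03, 0.0]
[-0.17, 0.01, 0.08] [-0.0, 0.05, 0.0]
[-0.22, 0.01, 0.12] [-0.0, 0.06, 0.0]
[-0.28, 0.01, 0.15] [-0.0, 0.08, 0.0]
[-0.33, 0.01, 0.18] [-0.0, 0.1, 0.0]
[-0.38, 0.01, 0.22] [-0.0, 0.11, 0.0]
[-0.43, 0.01, 0.27] [-0.0, 0.13, 0.0]
[-0.47, 0.01, 0.31] [-0.0, 0.15, 0.0]
[-0.51, 0.01, 0.36] [-0.0, 0.16, 0.0]
```

```bash
python3 -m jog '[[[-0.05,0,0.03],[0,0.01,0]],[[-0.11,0,0.06],[0,0.03,0]],[[-0.17,0,0.08],[0,0.05,0]],[[-0.22,0,0.12],[0,0.06,0]],[[-0.28,0,0.15],[0,0.08,0]],[[-0.33,0,0.18],[0,0.1,0]],[[-0.38,0,0.22],[0,0.11,0]],[[-0.43,0,0.27],[0,0.13,0]],[[-0.47,0,0.31],[0,0.15,0]],[[-0.51,0,0.36],[0,0.16,0]]]'
python3 - <<'E'
from h import *
p=cams.read_camera("side");c=cloud(p,np.ones((420,560),bool))
a=p["img"][60:300,200:440];cv2.imwrite("pics/m8.png",cv2.resize(a,(480,480))[:,:,::-1])
E
python3 sw.py 62.8 30 -5 11
```

```text
time_s: 25.02
ee_pos: [0.5728, -0.0524, 0.2479]
tcp_rot: [-0.002, 0.998, -0.042, -0.045]
ft_force: [-1.8, 6.6, 11.7]
gripper_width: 0.0239
grip_force: 30.0
[-0.05, 0.01, 0.04] [-0.0, 0.02, 0.0]
[-0.1, 0.01, 0.08] [-0.0, 0.04, 0.0]
[-0.15, 0.01, 0.13] [-0.0, 0.06, 0.0]
[-0.2, 0.01, 0.18] [-0.0, 0.07, 0.0]
[-0.25, 0.01, 0.23] [-0.0, 0.09, 0.0]
[-0.29, 0.01, 0.29] [-0.0, 0.11, 0.0]
[-0.33, 0.01, 0.34] [-0.0, 0.13, 0.0]
[-0.37, 0.01, 0.4] [-0.0, 0.15, 0.0]
[-0.4, 0.01, 0.47] [-0.0, 0.16, 0.0]
[-0.43, 0.01, 0.53] [-0.0, 0.18, 0.0]
```

View pics/m8.png

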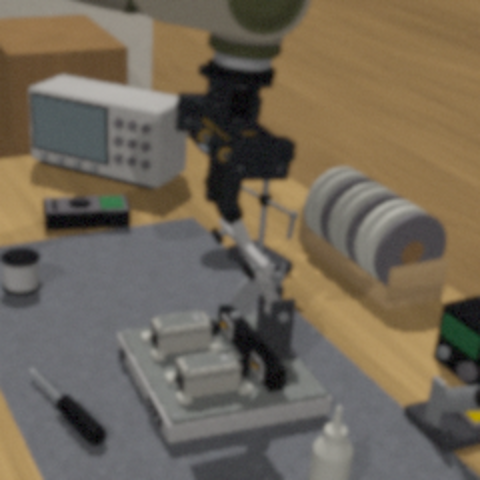

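The lever is swinging with the gripper; its arm leans toward the robot (crop 250,240). Forces are moderate, so I continue.

```bash
python3 -m jog '[[[-0.05,0,0.04],[0,0.02,0]],[[-0.1,0,0.08],[0,0.04,0]],[[-0.15,0,0.13],[0,0.06,0]],[[-0.2,0,0.18],[0,0.07,0]],[[-0.25,0,0.23],[0,0.09,0]],[[-0.29,0,0.29],[0,0.11,0]],[[-0.33,0,0.34],[0,0.13,0]],[[-0.37,0,0.4],[0,0.15,0]],[[-0.4,0,0.47],[0,0.16,0]],[[-0.43,0,0.53],[0,0.18,0]]]'
python3 sw.py 30 8 11 20
```

```text
time_s: 25.9
ee_pos: [0.5016, -0.0463, 0.1729]
tcp_rot: [0.003, 0.995, -0.043, 0.095]
ft_force: [13.2, 7.9, -3.8]
gripper_width: 0.0239
grip_force: 30.0
[-0.04, 0.01, 0.03] [-0.0, 0.01, -0.0]
[-0.06, 0.01, 0.07] [-0.0, 0.02, -0.0]
[-0.09, 0.01, 0.11] [-0.0, 0.03, -0.0]
[-0.12, 0.01, 0.15] [-0.0, 0.04, -0.0]
[-0.14, 0.01, 0.19] [-0.0, 0.05, -0.0]
[-0.16, 0.01, 0.23] [-0.0, 0.06, -0.0]
[-0.18, 0.01, 0.28] [-0.0, 0.07, -0.0]
[-0.2, 0.01, 0.32] [-0.0, 0.08, -0.0]
[-0.21, 0.01, 0.37] [-0.0, 0.09, -0.0]
[-0.23, 0.01, 0.41] [-0.0, 0.1, -0.0]
```

```bash
python3 -m jog '[[[-0.02,0,0.03],[0,0.01,0]],[[-0.04,0,0.07],[0,0.02,0]],[[-0.07,0,0.11],[0,0.03,0]],[[-0.1,0,0.15],[0,0.04,0]],[[-0.12,0,0.19],[0,0.05,0]],[[-0.14,0,0.23],[0,0.06,0]],[[-0.16,0,0.28],[0,0.07,0]],[[-0.18,0,0.32],[0,0.08,0]],[[-0.19,0,0.37],[0,0.09,0]],[[-0.21,0,0.41],[0,0.1,0]]]'
python3 sw.py 8 -1 20 24
```

```text
time_s: 26.73
ee_pos: [0.4823, -0.0447, 0.1067]
tcp_rot: [0.007, 0.984, -0.042, 0.172]
ft_force: [13.5, 14.3, 0.9]
gripper_width: 0.024
grip_force: 30.0
[-0.03, 0.01, 0.02] [-0.0, 0.01, -0.0]
[-0.04, 0.01, 0.03] [-0.0, 0.01, -0.0]
[-0.04, 0.01, 0.05] [-0.0, 0.01, -0.0]
[-0.05, 0.01, 0.07] [-0.0, 0.02, -0.0]
[-0.06, 0.01, 0.09] [-0.0, 0.02, -0.0]
[-0.06, 0.01, 0.11] [-0.0, 0.03, -0.0]
[-0.07, 0.01, 0.13] [-0.0, 0.03, -0.0]
[-0.08, 0.01, 0.14] [-0.0, 0.04, -0.0]
[-0.08, 0.01, 0.16] [-0.0, 0.04, -0.0]
[-0.09, 0.01, 0.18] [-0.0, 0.05, -0.0]
```

```bash
python3 -m jog '[[[0,-0.01,0.02],[0,0.01,0]],[[0,-0.01,0.03],[0,0.01,0]],[[-0.01,-0.01,0.05],[0,0.01,0]],[[-0.01,-0.01,0.07],[0,0.02,0]],[[-0.02,-0.01,0.09],[0,0.02,0]],[[-0.02,-0.01,0.11],[0,0.03,0]],[[-0.03,-0.01,0.13],[0,0.03,0]],[[-0.04,-0.01,0.14],[0,0.04,0]],[[-0.04,-0.01,0.16],[0,0.04,0]],[[-0.05,-0.01,0.17],[0,0.05,0]]]'
python3 - <<'E'
from h import *
p=cams.read_camera("side");a=p["img"][150:300,230:380];save(p,"s9")
cv2.imwrite("pics/m9.png",cv2.resize(a,(600,600),interpolation=cv2.INTER_CUBIC)[:,:,::-1])
s=r.sense();q=s["tcp_rot"];M=R.from_quat([q[1],q[2],q[3],q[0]]).as_matrix();print("hold",s["ee_pos"]-.0187*M[:,2],s["joint_pos"].round(2))
E
```

```text
time_s: 27.57
ee_pos: [0.4838, -0.0447, 0.0817]
tcp_rot: [0.01, 0.977, -0.041, 0.211]
ft_force: [-17.2, 3.8, 37.4]
gripper_width: 0.0239
grip_force: 30.0
hold [ 0.47611154 -0.04394439  0.09877108] [-0.4   0.28  2.11  0.36  0.37  0.94]
```

View pics/m9.png

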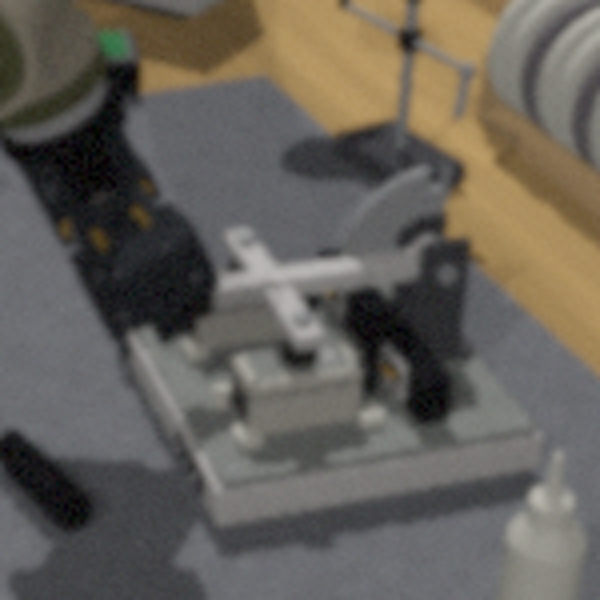

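```bash
python3 -m jog '[[[0.01,0,-0.012],[0,0,0]],[[0.01,0,-0.012],[0,0,0]],[[0.01,0,-0.012],[0,0,0]],[[0.01,0,-0.012],[0,0,0]],[[0.01,0,-0.012],[0,0,0]],[[0.01,0,-0.012],[0,0,0]],[[0.01,0,-0.012],[0,0,0]],[[0.01,0,-0.012],[0,0,0]],[[0.01,0,-0.012],[0,0,0]],[[0.01,0,-0.012],[0,0,0]]]'
python3 -m jog '[[[0,0,0],[0,0,0]],[[0,0,0],[0,0,0]],[[0,0,0],[0,0,0]],[[0,0,0],[0,0,0]],[[0,0,0],[0,0,0]],[[0,0,0],[0,0,0]],[[0,0,0],[0,0,0]],[[0,0,0],[0,0,0]],[[0,0,0],[0,0,0]],[[0,0,0],[0,0,0]]]' 0.4
```

```text
time_s: 28.45
ee_pos: [0.4837, -0.0446, 0.0822]
tcp_rot: [0.009, 0.977, -0.042, 0.209]
ft_force: [-2.5, -5.1, -0.8]
gripper_width: 0.0236
grip_force: 30.0
time_s: 29.28
ee_pos: [0.4841, -0.044, 0.0825]
tcp_rot: [0.009, 0.977, -0.042, 0.21]
ft_force: [-0.0, -0.5, -0.1]
gripper_width: 0.0613
grip_force: 0.0
```

Retreat along the tool axis, then check everything.

```bash
python3 -m jog '[[[0,0,-0.1],[0,0,0]],[[0,0,-0.2],[0,0,0]],[[0,0,-0.3],[0,0,0]],[[0,0,-0.4],[0,0,0]],[[0,0,-0.5],[0,0,0]],[[0,0,-0.6],[0,-0.07,0]],[[0,0,-0.7],[0,-0.14,0]],[[0,0,-0.8],[0,-0.2,0]],[[0,0,-0.9],[0,-0.2,0]],[[0,0,-0.9],[0,-0.2,0]]]'
python3 - <<'E'
from h import *
np.set_printoptions(precision=4,suppress=True)
h=np.radians(-4.9);ex=np.array([np.cos(h),np.sin(h)]);ey=np.array([-ex[1],ex[0]])
w=cams.read_camera("wrist");s=cams.read_camera("side")
for n,c in (("w",wcloud(w)),("s",cloud(s,np.ones((420,560),bool)))):
    for q in ((.556,-.002),(.5475,-.1024)):
        m=near(c,*q,.05,.068,.077);print(n,rect(m) if len(m)>9 else None)
    d=c[:,:2]-np.array([.6605,-.0612]);u=d@ex;v=d@ey
    for lo,hi in ((-.21,-.19),(-.19,-.17),(-.17,-.15),(-.10,-.07)):
        k=(u>lo)&(u<hi)&(abs(v)<.012)&(c[:,2]>.08)&(c[:,2]<.2); 
        if k.sum(): print(n,lo,k.sum(),"top z",np.percentile(c[k,2],80))
    k=(u>-.21)&(u<-.17)&(abs(v)<.04)&(c[:,2]>.085)&(c[:,2]<.13)
    if k.sum(): print(n,"grip v",v[k].min(),v[k].max())
o=np.zeros((420,800,3),np.uint8);o[:,:400]=w["img"][:,80:480];o[:400,400:]=cv2.resize(s["img"][130:330,220:420],(400,400));cv2.imwrite("pics/m10.png",o[:,:,::-1])
print(r.sense()["time_s"])
E
```

```text
time_s: 30.12
ee_pos: [0.4297, -0.0395, 0.2076]
tcp_rot: [0.003, 0.998, -0.042, 0.056]
ft_force: [-0.3, 0.7, -0.6]
gripper_width: 0.0617
grip_force: 0.0
w [  0.5547  -0.0047   0.0718   0.0381 175.0838]
w [  0.5456  -0.104    0.0714   0.0388 174.649 ]
w -0.21 745 top z 0.11061894948471072
w -0.19 795 top z 0.11076301422728094
w -0.17 750 top z 0.11067019823914467
w -0.1 730 top z 0.1052506837135824
w grip v -0.012588479593477758 0.020034731835650885
s [  0.561   -0.0055   0.0515   0.0385 171.1697]
s [  0.5454  -0.1036   0.0725   0.0416 178.416 ]
s -0.21 99 top z 0.11053562233888603
s -0.19 87 top z 0.11059680287779491
s -0.17 89 top z 0.11035055948072192
s -0.1 92 top z 0.10544684515596678
s grip v -0.014396905013054897 0.01909608450419921
30.2167
```

View pics/m10.png

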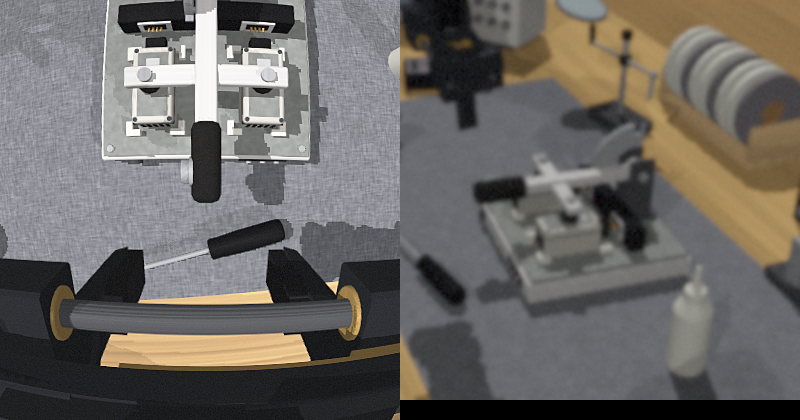

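The wrist and side views show the lever level, the button out again, and both modules in their nests with plugs to the back. Nothing else on the bench looks disturbed.

```bash
python3 -c "
from workcell import ticket
print(ticket.job_done())"
```

```text
the job is handed in; nothing more can be done
None
```

The job is handed in at about 30 s of the 72 s limit: both relay modules sit flat in their nests with plugs toward the contact block, and the lever is fully down with its button out, so the catch should be locked. I did not test the catch by pulling on the lever.

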